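Four-pin probe card held on the marked spot of a coated glass

TASK

Take sheet resistance at the red mark: draw the cordless four-pin probe (green card with an orange grip) straight up out of its slot in the rack and bring its pins straight down on the coated glass, the row of pins along the line and all four inside the red ring. Hold the card upright there, pressing lightly so that every spring pin is pushed in about half way, and finish while still holding it so; keep the pins off the rest of the coating, leave the two glass plates standing in the rack and do not disturb the vial, the timer or the tweezers.

Things in the scene. Friction and masses are not known exactly. Their poses are not given: they have to be found in the camera images.
- probe: Four-pin probe: green circuit card 80 (y) x 3 (x) x 74 mm high with an orange grip rail on its upper edge. Origin: middle of the card's lower edge (20 mm over the worktop in the rack), z up to the grip. Rail: z 72 to 88 mm, 10 mm thick (x), 54 mm long (y). Parts on its faces lie below z = 55 mm. 76 g, give or take 30%. Pins below, tips at z = -11.5 mm. Stands in any one of the three slots.
- probe_grip (a point): Middle of the orange grip rail, 80 mm above the probe's origin and 91.5 mm above the tips of the unpressed pins. Axes as the probe's; grip it across x.
- pin_row (a point): Middle of the row of four unpressed pin tips, fixed to the card (it does not move with the pins), 11.5 mm under the probe's origin. The row runs along the probe's y.
- pin0_tip (a point): Tip of the outer pin at probe y = -9 mm; moves with the pin.
- pin3_tip (a point): Tip of the outer pin at probe y = +9 mm; moves with the pin.
- pin0 (a joint): Spring pin at probe y = -9 mm, 2.4 mm thick: 0 = fully out, 0.006 m = pushed in to its stop. Springs back by itself, 0.45 N per mm each (half way, 3 mm, is 1.35 N a pin, 5.4 N for all four).
- pin1 (a joint): Spring pin at probe y = -3 mm, as pin0.
- pin2 (a joint): Spring pin at probe y = +3 mm, as pin0.
- pin3 (a joint): Spring pin at probe y = +9 mm, as pin0.
- rack: Fixed aluminium card rack 134 (x) x 100 (y) x 68 mm high, black card guides at both sides forming slots at x = -40, 0, +40 mm in which cards stand along y. Slots are 6 mm wide; a card's lower edge is 20 mm above the worktop, free of the guides when raised 46 mm, its pins clear of the rack at 60 mm. Origin: centre of the underside.
- plate_a: Loose coated glass plate, 80 x 54 x 3 mm, standing in one slot of the rack, its top 74 mm above the worktop. Origin: middle of its lower edge, z up.
- plate_b: The second loose glass plate, as plate_a.
- stage: Fixed grey measuring stage 116 (x) x 190 (y) mm with a blue-green coated glass 92 x 152 mm clipped on it. The glass top is 16 mm above the worktop; clips and pegs at its rim rise 5 mm more. Origin: centre of the underside.
- red_mark: Red ring printed on the glass, clear inside over 34 mm, with one red line through its middle. Origin: the ring's centre on the glass top. The line runs along its y, which is the stage's y. It may be the middle, left or right one of three marks.
- black_mark_a: A like mark in black, not to be used. The three marks lie 41 to 55 mm apart in a row along the stage's y.
- black_mark_b: A like mark in black, not to be used.
- vial: Loose amber vial with black cap, 22 mm thick, 44 mm high. Origin: centre of its underside.
- timer: Loose grey bench timer 72 x 72 x 19 mm. Origin: centre of its underside.
- tweezers: Loose steel tweezers 124 mm long, lying. Origin: centre of the underside.
Not all that is in view belongs to the job. Of the things that look like the probe, the largest one is meant.

How it is judged:
By the outcome, as a careful person would: the job done as asked, in the order asked, and still so for the second after the job is handed in, while the arm keeps its last pose, push and grip.
It also fails if it takes over 42 s, if anything falls off the work surface, if the arm or the gripper's body presses on something with over 40 N, if the wrist force passes 120 N, or if a joint passes its speed limit or range.

ROBOT

A 6-joint arm with a two-finger parallel gripper is mounted at the origin on a cart in front of the work surface, level with it; the furniture and walls round the work are solid. World frame = base frame: x ahead of the robot, y to its left, z up, the work surface at z = 0. Lengths are in m, angles in rad, forces in N, time in s.
With the tool pointing down it reaches from about 0.275 to 0.85 m from the base axis. Payload 5.2 kg.
Tool frame: the origin (TCP) lies on the centre line of the jaws, within the pads' length; the fingertips stand 17 mm ahead of it and the grasp point (between the pads) lies 2 mm behind it (bot.nose_length is the distance from the TCP to the fingertips, in m); y points along the fingers, z is the direction in which the jaws open and shut, and the axes are right-handed (so a half turn about y gives the same grasp; the last joint's range is limited). The gripper opens to 85 mm and grips with 20 to 120 N. Pads are 22 mm wide; open, the fingers measure 114 mm over their backs; the gripper's body (76 mm by 85 mm) begins 54 mm behind the grasp point. The pads swing forward as they close: fully open they stand 13 mm farther back than shut.
Start: joints at [-1.337, 0.259, 1.535, -0, 1.348, -0.203], TCP at [0.233, -0.498, 0.248] pointing down, gripper open.
Joint ranges: [-3.14, 3.14], [-0.91, 2.08], [0.19, 2.58], [-1.22, 4.36], [0.22, 2.71], [-3.12, 3.12]. Speed limits (rad/s): [2.57, 2.57, 3.14, 3.14, 3.14, 3.14].

INTERFACE

Orientations are given as a unit quaternion [w, x, y, z].
In Python, from bench import bot gives the robot as it stands.
- The arm moves only by the tool carry_out, never from a script. Its argument "motion" is a list of rows, each a list of 4 numbers: the shift along the tool's x, y, z in cm, then the turn about the tool's y in rad. In form: [[dx, dy, dz, turn], ...]. A call has 1 to 12 rows; each row is the pose to reach, as a shift and turn from the pose commanded when the call began, along the tool's axes at that moment; what a row does not reach only later rows make up. A row lasts 1/10 s, in which the tool goes at most 50 mm and 8.59 degrees, less where a joint would pass 70% of its speed; a pose out of reach is approached as far as the arm can. A call with a gripper value outside its range is refused whole. "gripper" is the finger opening in cm, from 0 to 8.54, set as the call begins (left out, the last holds). The fingers move at their own pace and stop on an object; "squeeze" is the grip in N (left out, the last holds). Time passes only in rows, so rows that repeat a pose let the fingers close. It gives the time, the measured TCP pose, the force and the opening at its end, in the units of the state.
- bot.read_state(): the state, without advancing time (a new reading comes with each control period).
- bot.grab_frame(name): name is "side" or "top" or "wrist"; returns a dict with "color" (480x640x3 uint8, red, green, blue), "z_map" (480x640 float32, m along the optical axis (not along the pixel's ray), 0 where there is no reading), "mtx" (3x3 intrinsics, pixels), "R" (3x3) and "t" (3): a world point X has camera coordinates R X + t. Camera axes: x right, y down, z forward; pixel columns grow to the right and rows downward; lengths in m; the calibration is good to about 2 mm. A picture is of the moment at which its call begins.
- bot.close_job(): hands the job in, once; it reports no verdict.
The state is a dict: "clock": time; "joint_pos": joint angles; "dq": joint speeds; "joint_efforts": joint torques, N m; "eef_pos": TCP position; "eef_rot": TCP orientation; "ft_force": force on the tool from outside, world axes, zero at the start; "wrist_torque": the same for the moment, N m; "opening": opening from 0.0 (shut) to 1.0 (fully open).
Only numpy, scipy, OpenCV 4.12 (cv2) and the standard library are available. Lean on these libraries where they do the work, as an engineer would, in place of code of your own. Each camera call takes 0.05 s, during which the arm holds its last target. There are 200 camera calls.

## Working session

There is one attempt and no reset: what is moved stays moved. The work goes in short steps, Python scripts to look and compute and a tool call to move; the robot and the scene stay as the last step left them, time stands still between calls to the robot, and variables do not carry over. Pictures are saved under pics/ and viewed, about 8 in all and at most 12, crops included, and the job is handed in when it is done.

Besides the shell and the picture viewer there is one more tool, called as name(argument=value, ...) on one line, values as JSON. carry_out: Moves the arm, as the interface text tells. Its arguments: {"type":"object","properties":{"motion":{"type":"array"},"gripper":{"type":"number"},"squeeze":{"type":"number"}},"required":["motion"]}

```bash
mkdir -p pics; cat > h.py <<'E'
import numpy as np, cv2
from bench import bot
def grab(n,tag):
    f=bot.grab_frame(n); np.savez(f'pics/{tag}.npz',**f); cv2.imwrite(f'pics/{tag}.png',f['color'][:,:,::-1]); return f
def load(tag): return dict(np.load(f'pics/{tag}.npz'))
def world(f,u,v,z=None):
    K=f['mtx'];R=f['R'];t=f['t']
    r=np.linalg.inv(K)@np.array([u,v,1.])
    if z is None: return R.T@(r*f['z_map'][int(round(v)),int(round(u))]-t)
    c=-R.T@t; d=R.T@r; return c+d*(z-c[2])/d[2]
def crop(f,tag,x0,y0,x1,y1,s):
    cv2.imwrite(f'pics/{tag}.png',cv2.resize(f['color'][y0:y1,x0:x1,::-1],None,fx=s,fy=s,interpolation=cv2.INTER_CUBIC))
E
python3 - <<'E'
from h import *
a=grab('top','top0'); b=grab('side','side0')
for f in(a,b): print(f['mtx'].round(1).tolist(),(-f['R'].T@f['t']).round(3),f['R'].round(2).tolist())
print(bot.read_state())
E
```

```text
[[559.3, 0.0, 311.3], [0.0, 559.3, 232.3], [0.0, 0.0, 1.0]] [ 0.367 -0.024  1.122] [[0.02, -1.0, 0.0], [-0.98, -0.02, -0.17], [0.17, 0.0, -0.98]]
[[537.2, 0.0, 316.8], [0.0, 537.2, 234.1], [0.0, 0.0, 1.0]] [ 0.265 -0.826  0.89 ] [[0.93, -0.36, -0.01], [-0.25, -0.64, -0.73], [0.25, 0.68, -0.69]]
{'clock': 0.1, 'joint_pos': array([-1.33681264e+00,  2.59294332e-01,  1.53599942e+00,  7.36438354e-06,
        1.34800818e+00, -2.02807384e-01]), 'dq': array([ 1.75140800e-03, -1.47510569e-03, -2.75932990e-03,  2.39562318e-03,
       -7.25219022e-05, -1.28207446e-03]), 'joint_efforts': array([ 3.29670031e-03, -4.46970356e+01, -2.91245466e+01, -1.18451148e-04,
        6.16840625e-03,  2.08290669e-05]), 'eef_pos': array([ 0.23257972, -0.49789681,  0.24753443]), 'eef_rot': array([ 0.15319677, -0.15321053,  0.69091456, -0.68970599]), 'ft_force': array([-0.2052164 , -0.03917004, -0.21749743]), 'wrist_torque': array([ 0.01180885, -0.02996952,  0.02221633]), 'opening': 0.9957220884593242}
```

View pics/top0.png

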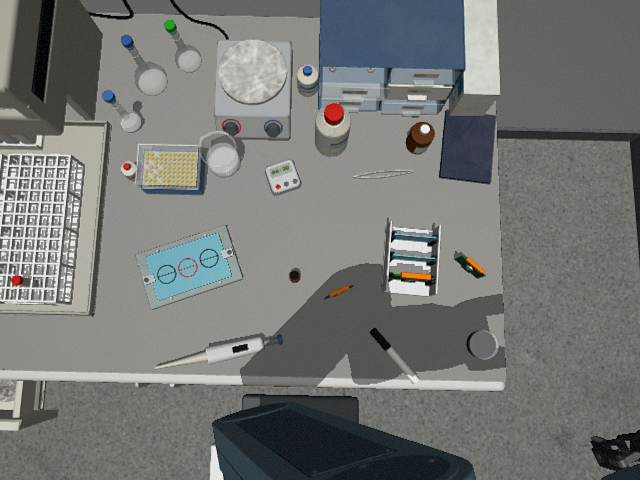

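View pics/side0.png

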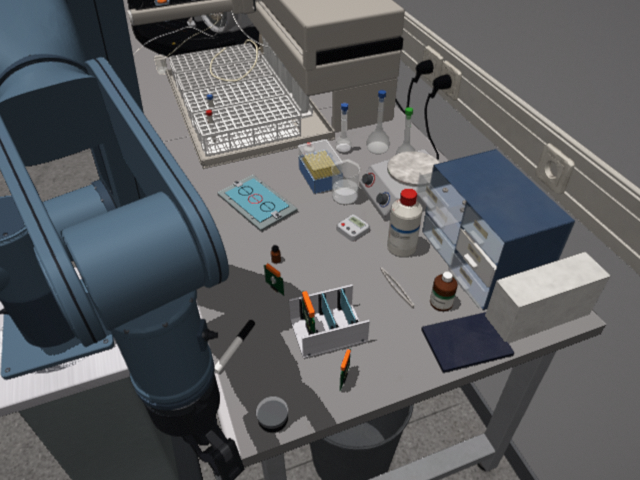

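Candidates for the probe: the card in the rack at top (411,277), a small one at (338,292) and a small one at (470,264). I take the one in the rack, since it is the largest and stands in the nearest slot. The red mark is the middle one, at (188,267). Next is one close crop to check both.

```bash
python3 - <<'E'
from h import *
f=load('top0')
A=f['color'][210:305,375:495,::-1];B=f['color'][220:315,130:250,::-1]
s=lambda i:cv2.resize(i,None,fx=5,fy=5,interpolation=cv2.INTER_CUBIC)
im=np.vstack([s(A)[:, :],s(B)])
im=np.hstack([s(A),s(B)]);im=cv2.resize(im,(800,317)) if 0 else im
cv2.imwrite('pics/c0.png',cv2.resize(np.vstack([s(A),s(B)]),None,fx=.63,fy=.63))
hsv=cv2.cvtColor(f['color'],cv2.COLOR_RGB2HSV)
o=cv2.inRange(hsv,(8,150,120),(22,255,255))
n,l,st,c=cv2.connectedComponentsWithStats(o)
for i in range(1,n):
    if st[i,4]>15:
        m=np.argwhere(l==i)[:,::-1].astype(np.float32); r=cv2.minAreaRect(m)
        z=np.median([f['z_map'][int(v),int(u)] for u,v in m]); p=world(f,*c[i])
        print('orange',c[i].round(1),st[i].tolist(),r,p.round(4))
        if st[i,4]>100:
            b=cv2.boxPoints(r); print([world(f,u,v,.108).round(4).tolist() for u,v in b], world(f,*r[0],.108).round(4))
r=cv2.inRange(hsv,(0,90,90),(6,255,255))|cv2.inRange(hsv,(172,90,90),(180,255,255))
r[:,:130]=0;r[:,250:]=0;r[:220]=0;r[315:]=0
m=np.argwhere(r>0)[:,::-1].astype(np.float32)
e=cv2.fitEllipse(cv2.convexHull(m));print('red',len(m),e,world(f,*e[0],.016).round(4))
# stage glass outline
g=cv2.inRange(hsv,(85,80,120),(105,255,255));g[:,:130]=0;g[:,250:]=0;g[:220]=0;g[315:]=0
g=cv2.morphologyEx(g,cv2.MORPH_CLOSE,np.ones((7,7)))
m=np.argwhere(g>0)[:,::-1].astype(np.float32)
w=np.array([world(f,u,v,.016)[:2] for u,v in m])
q=cv2.minAreaRect((w*1000).astype(np.float32));print('glass',q)
for u,v in [(167,274),(188,267),(209,258)]: print(world(f,u,v,.016).round(4))
# wall of rack: world heights
X=np.array([[world(f,u,v) for u in range(380,445)] for v in range(212,300)]).reshape(-1,3)
k=X[(X[:,2]>.05)&(X[:,2]<.09)];print('rack',cv2.minAreaRect((k[:,:2]*1000).astype(np.float32)))
E
```

```text
orange [474.5 264.7] [466, 257, 18, 16, 83] ((474.4000244140625, 264.70001220703125), (21.259185791015625, 3.796283483505249), 40.60129928588867) [ 0.4974 -0.332   0.0715]
orange [415.6 275.4] [401, 272, 30, 8, 168] ((415.504150390625, 275.4549255371094), (29.514650344848633, 5.522679805755615), 5.194429397583008) [ 0.4712 -0.2149  0.1025]
[[0.4673, -0.1864, 0.108], [0.4774, -0.1874, 0.108], [0.4738, -0.2408, 0.108], [0.4638, -0.2398, 0.108]] [ 0.4706 -0.2136  0.108 ]
orange [339.  290.6] [330, 286, 19, 11, 74] ((339.041259765625, 290.5927734375), (3.5537116527557373, 20.10385513305664), 66.03751373291016) [ 0.4424 -0.0769  0.0698]
red 51 ((187.33413696289062, 267.2666015625), (17.973041534423828, 19.083341598510742), 49.23945999145508) [0.4849 0.2221 0.016 ]
glass ((488.2540588378906, 221.03189086914062), (91.45110321044922, 150.8314971923828), 20.051990509033203)
[0.4706 0.2615 0.016 ]
[0.4855 0.2208 0.016 ]
[0.5045 0.1802 0.016 ]
rack ((509.82769775390625, -217.39205932617188), (98.87023162841797, 132.3928680419922), 86.26091003417969)
```

View pics/c0.png

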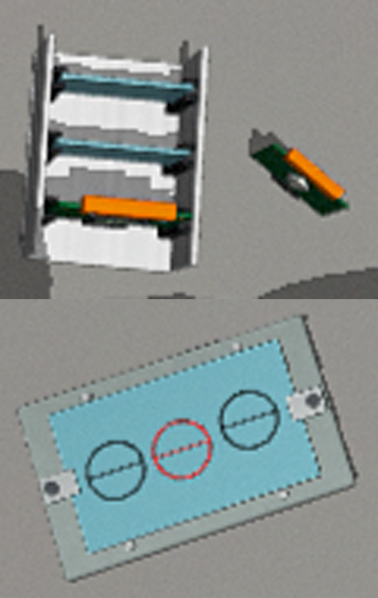

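```bash
cat >> h.py <<'E'
from scipy.spatial.transform import Rotation as Ro
def delta(p,yaw_deg,s=None):
    s=s or bot.read_state(); q=s['eef_rot']; R=Ro.from_quat(np.r_[q[1:],q[0]]).as_matrix()
    d=R.T@(np.array(p)-s['eef_pos'])*100
    a=np.degrees(np.arctan2(R[1,2],R[0,2])); k=(a-yaw_deg+90)%180-90   # turn about tool y(down) = minus yaw
    print('clock',s['clock'],'R',R.round(3).tolist(),'zaxis yaw',a.round(2),'eef',s['eef_pos'].round(4),'F',s['ft_force'].round(2),'open',round(s['opening'],3))
    print('delta cm',d.round(2),'turn',np.radians(k).round(4),'joints',s['joint_pos'].round(3))
E
python3 -c "
from h import *
delta([.4707,-.2136,.17],-3.75)"
```

```text
clock 0.1 R [[-0.906, -0.0, 0.423], [-0.423, 0.002, -0.906], [-0.0, -1.0, -0.002]] zaxis yaw -64.97 eef [ 0.2326 -0.4979  0.2475] F [-0.21 -0.04 -0.22] open 0.996
delta cm [-33.6    7.79 -15.67] turn -1.0686 joints [-1.337  0.259  1.536  0.     1.348 -0.203]
```

carry_out(motion=[[-3.36, 0.5, -1.57, -0.107], [-6.72, 1.0, -3.13, -0.214], [-10.1, 1.5, -4.7, -0.321], [-13.4, 2, -6.27, -0.427], [-16.8, 2.5, -7.84, -0.534], [-20.2, 3, -9.4, -0.641], [-23.5, 4, -11, -0.748], [-26.9, 5, -12.5, -0.855], [-30.2, 6, -14.1, -0.962], [-33.6, 7.8, -15.67, -1.0686], [-33.6, 7.8, -15.67, -1.0686], [-33.6, 7.8, -15.67, -1.0686]], gripper=4.0)

```text
clock: 1.3
eef_pos: [0.4707, -0.2133, 0.1696]
eef_rot: [0.483, -0.484, 0.516, -0.515]
ft_force: [-0.1, 0.2, -0.0]
opening: 0.468
```

```bash
python3 - <<'E'
from h import *
delta([.4707,-.2136,.098],-3.75)
f=grab('wrist','w0')
print((-f['R'].T@f['t']).round(3),f['R'].round(2).tolist())
E
```

```text
clock 1.3 R [[-0.064, -0.002, 0.998], [-0.998, 0.001, -0.064], [-0.001, -1.0, -0.002]] zaxis yaw -3.67 eef [ 0.4707 -0.2133  0.1696] F [-0.09  0.16 -0.02] open 0.468
delta cm [0.03 7.16 0.02] turn 0.0015 joints [-0.641  0.269  1.726 -0.     1.149 -0.577]
[ 0.477 -0.134  0.295] [[1.0, -0.06, -0.0], [-0.06, -0.95, 0.31], [-0.02, -0.31, -0.95]]
```

View pics/w0.png

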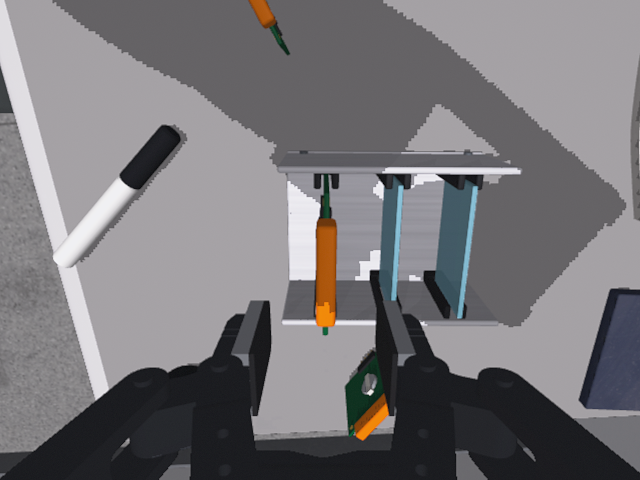

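The wrist view shows the rail at (326,270), centred between the jaw pads at (255,345) and (395,345). I will check its position numerically.

```bash
python3 - <<'E'
from h import *
f=load('w0')
hsv=cv2.cvtColor(f['color'],cv2.COLOR_RGB2HSV)
o=cv2.inRange(hsv,(8,150,100),(22,255,255));o[:,:300]=0;o[:,345:]=0;o[:200]=0;o[340:]=0
m=np.argwhere(o>0)[:,::-1]
w=np.array([world(f,u,v) for u,v in m]);print(np.percentile(w,[1,50,99],axis=0).round(4))
t=w[w[:,2]>np.percentile(w[:,2],90)-.003];q=cv2.minAreaRect((t[:,:2]*1000).astype(np.float32));print(len(t),q,np.median(t[:,2]))
E
```

```text
[[ 0.4671 -0.2533  0.0663]
 [ 0.4731 -0.2142  0.1077]
 [ 0.4786 -0.1899  0.1094]]
1941 ((474.77117919921875, -188.73118591308594), (109.42872619628906, 9.502285957336426), 86.08236694335938) 0.1077983103272427
```

carry_out(motion=[[0, 1.5, 0.1, 0], [0, 3.5, 0.1, 0], [0.03, 5.5, 0.1, 0], [0.03, 6.7, 0.1, 0], [0.03, 7.15, 0.1, 0], [0.03, 7.15, 0.1, 0]])

```text
clock: 1.95
eef_pos: [0.4715, -0.2152, 0.0988]
eef_rot: [0.483, -0.483, 0.517, -0.516]
ft_force: [0.2, 0.1, -0.0]
opening: 0.469
```

carry_out(motion=[[0, 0, 0, 0], [0, 0, 0, 0], [0, 0, 0, 0], [0, 0, 0, 0], [0, 0, 0, 0], [0, 0, 0, 0]], gripper=0, squeeze=40)

```text
clock: 2.55
eef_pos: [0.4723, -0.215, 0.0997]
eef_rot: [-0.483, 0.483, -0.515, 0.517]
ft_force: [-0.6, -0.4, 6.1]
opening: 0.108
```

```bash
python3 -c "
from h import *
delta([.472,-.2136,.218],-3.75)"
```

```text
clock 2.55 R [[-0.065, 0.001, 0.998], [-0.998, -0.001, -0.065], [0.001, -1.0, 0.001]] zaxis yaw -3.74 eef [ 0.4723 -0.215   0.0997] F [-0.65 -0.42  6.08] open 0.108
delta cm [ -0.12 -11.83  -0.03] turn 0.0002 joints [-0.642  0.354  1.804 -0.     0.982 -0.577]
```

carry_out(motion=[[0, -0.5, 0, 0], [0, -1.5, 0, 0], [0, -3, 0, 0], [0, -4.5, 0, 0], [0, -6, 0, 0], [0, -7.5, 0, 0], [0, -9, 0, 0], [0, -10.5, 0, 0], [0, -12, 0, 0], [0, -12, 0, 0], [0, -12, 0, 0]])

```text
clock: 3.65
eef_pos: [0.4718, -0.2145, 0.2189]
eef_rot: [-0.483, 0.483, -0.516, 0.516]
ft_force: [1.0, 1.3, -0.5]
opening: 0.107
```

```bash
python3 - <<'E'
from h import *
delta([.4855,.2216,.218],20.05)
a=grab('side','s1');b=grab('wrist','w1')
A=a['color'][140:400,180:500,::-1]
cv2.imwrite('pics/m1.png',np.hstack([cv2.resize(A,(400,325)),cv2.resize(b['color'][:,:,::-1],(400,325))]))
E
```

```text
clock 3.65 R [[-0.065, 0.0, 0.998], [-0.998, -0.0, -0.065], [0.0, -1.0, 0.0]] zaxis yaw -3.74 eef [ 0.4718 -0.2145  0.2189] F [ 1.    1.29 -0.53] open 0.107
delta cm [-43.61   0.08  -1.48] turn -0.4153 joints [-0.642  0.224  1.655  0.     1.262 -0.577]
```

View pics/m1.png

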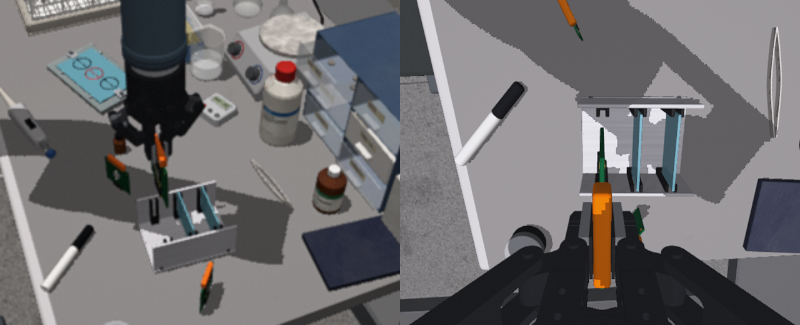

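The probe is held and clear of the rack at (155,190), and both plates are still standing. Next I move it over to the mark.

carry_out(motion=[[-1, 0, 0, 0], [-3, 0, -0.1, -0.03], [-6, 0, -0.2, -0.06], [-9.5, 0, -0.3, -0.09], [-13, 0, -0.45, -0.125], [-16.5, 0, -0.6, -0.16], [-20, 0, -0.7, -0.195], [-23.5, 0, -0.8, -0.23], [-27, 0, -0.9, -0.26], [-30.5, 0, -1.0, -0.29], [-34, 0, -1.15, -0.325], [-37, 0, -1.3, -0.355]])

```text
clock: 4.95
eef_pos: [0.482, 0.1578, 0.2182]
eef_rot: [-0.567, 0.568, -0.422, 0.422]
ft_force: [-0.2, -0.4, -1.2]
opening: 0.104
```

```bash
python3 -c "
from h import *
delta([.4855,.2216,.218],20.05)"
```

```text
clock 4.95 R [[0.288, -0.001, 0.958], [-0.958, 0.0, 0.288], [-0.001, -1.0, -0.001]] zaxis yaw 16.72 eef [0.482  0.1578 0.2182] F [-0.22 -0.39 -1.16] open 0.104
delta cm [-6.01  0.02  2.17] turn -0.0582 joints [ 9.600e-02  2.060e-01  1.681e+00  1.000e-03  1.256e+00 -1.960e-01]
```

carry_out(motion=[[-2, 0, 0.7, -0.02], [-4, 0.5, 1.5, -0.04], [-5.4, 2, 2.0, -0.058], [-6.01, 4, 2.17, -0.058], [-6.01, 6, 2.17, -0.058], [-6.01, 6.8, 2.17, -0.058], [-6.01, 6.8, 2.17, -0.058], [-6.01, 6.8, 2.17, -0.058], [-6.01, 6.8, 2.17, -0.058]])

```text
clock: 5.85
eef_pos: [0.4874, 0.2193, 0.1519]
eef_rot: [0.579, -0.578, 0.406, -0.407]
ft_force: [-0.5, -0.3, -0.9]
opening: 0.108
```

```bash
python3 - <<'E'
from h import *
delta([.4855,.2216,.118],20.05)
a=grab('side','s2');b=grab('wrist','w2');t=grab('top','t2')
s=lambda i:cv2.resize(i[:,:,::-1],(400,300),interpolation=cv2.INTER_CUBIC)
im=np.vstack([np.hstack([s(a['color'][130:250,190:350]),s(b['color'])]),np.hstack([s(t['color'][210:330,110:270]),s(b['color'][60:300,160:480])])])
cv2.imwrite('pics/m2.png',im)
E
```

```text
clock 5.85 R [[0.34, 0.002, 0.94], [-0.94, 0.0, 0.34], [0.0, -1.0, 0.002]] zaxis yaw 19.89 eef [0.4874 0.2193 0.1519] F [-0.48 -0.27 -0.9 ] open 0.108
delta cm [-0.28  3.39 -0.11] turn -0.0027 joints [ 0.214  0.315  1.709  0.     1.115 -0.133]
```

View pics/m2.png

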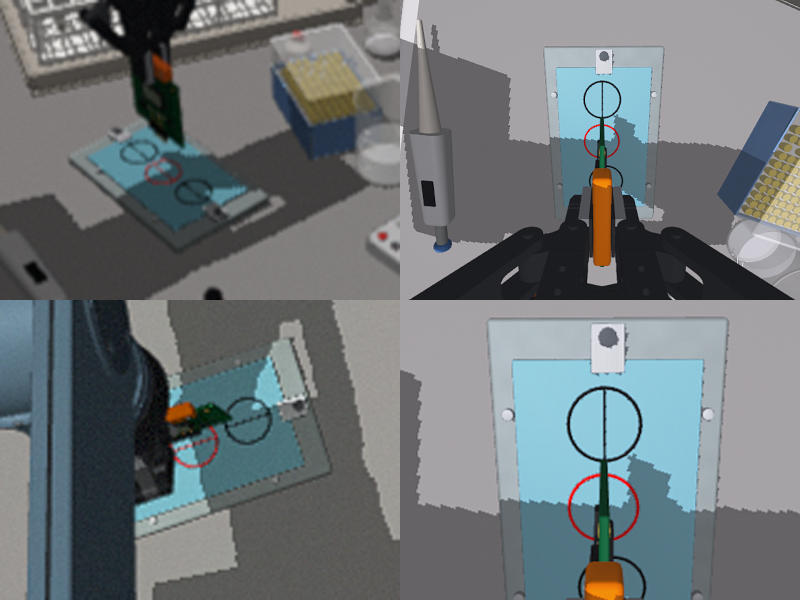

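The hover picture shows the card upright above the red ring, at wrist crop (603,507), and aligned with its line. Next I measure the ring and the card's pose in the hand.

```bash
cat > meas.py <<'E'
from h import *
import sys
def meas(tags,s):
    q=s['eef_rot'];R=Ro.from_quat(np.r_[q[1:],q[0]]).as_matrix();p=s['eef_pos']
    for tag in tags:
        f=load(tag);hsv=cv2.cvtColor(f['color'],cv2.COLOR_RGB2HSV);Z=f['z_map']
        v,u=np.mgrid[:480,:640]; X=(np.linalg.inv(f['mtx'])@np.stack([u.ravel(),v.ravel(),np.ones(u.size)]))*Z.ravel()
        W=(f['R'].T@(X-f['t'][:,None])).T.reshape(480,640,3); T=((W-p)@R)*1000
        near=(abs(T[...,0])<60)&(abs(T[...,2])<15)&(T[...,1]>-20)&(T[...,1]<100)&(Z>0)
        for n,lo,hi in(('green',(40,60,20),(85,255,255)),('orange',(8,150,80),(22,255,255))):
            k=near&(cv2.inRange(hsv,lo,hi)>0); P=T[k]
            if len(P)>20: print(tag,n,len(P),'tool xyz mm pct2/50/98',np.percentile(P,[2,50,98],axis=0).round(1).tolist())
            if n=='green' and len(P)>50:
                c=np.linalg.lstsq(np.c_[P[:,0],P[:,1],np.ones(len(P))],P[:,2],rcond=None)[0]; print('  plane z=ax+by+c',c.round(4))
        r=(cv2.inRange(hsv,(0,90,60),(6,255,255))|cv2.inRange(hsv,(172,90,60),(180,255,255)))>0
        r&=(abs(W[...,2]-.016)<.008)&(np.hypot(W[...,0]-.485,W[...,1]-.221)<.035)
        m=np.argwhere(r)
        w=np.array([world(f,b,a,.016)[:2] for a,b in m])*1000
        if len(w)>10:
            c,rad=cv2.minEnclosingCircle(w.astype(np.float32)); e=cv2.fitEllipse(cv2.convexHull(w.astype(np.float32)))
            print(tag,'ring',len(w),np.round(c,1),round(rad,1),'ell',np.round(e[0],1),np.round(e[1],1))
        g=(cv2.inRange(hsv,(85,70,40),(105,255,255))>0)&(abs(W[...,2]-.016)<.008)&(np.hypot(W[...,0]-.488,W[...,1]-.221)<.12)
        m=np.argwhere(g);w=np.array([world(f,b,a,.016)[:2] for a,b in m])*1000
        q=cv2.minAreaRect(w.astype(np.float32));print('  glass',np.round(q[0],1),np.round(q[1],1),round(q[2],2),'z med',np.median(W[g][:,2]).round(4))
E
python3 - <<'E'
from meas import *
meas(['w2','s2','t2'],bot.read_state()); meas(['top0','side0'],bot.read_state())
E
```

```text
w2 green 597 tool xyz mm pct2/50/98 [[-37.8, 4.6, -0.5], [-36.8, 7.0, 0.8], [-1.0, 73.5, 3.0]]
  plane z=ax+by+c [0.0182 0.009  1.2296]
w2 orange 4487 tool xyz mm pct2/50/98 [[-24.7, -9.4, -3.8], [-3.9, -8.1, 0.8], [26.8, 2.8, 5.3]]
w2 ring 366 [487.9 219.9] 18.8 ell [487.9 219.8] [37.1 37.5]
  glass [490.7 219.2] [ 91.9 151.6] 20.18 z med 0.016
s2 green 175 tool xyz mm pct2/50/98 [[-34.6, 6.7, -6.5], [14.6, 49.7, -2.7], [40.2, 73.9, -0.1]]
  plane z=ax+by+c [ 0.0112  0.0136 -3.5029]
s2 orange 40 tool xyz mm pct2/50/98 [[2.9, -10.8, -7.1], [22.4, -7.6, -1.0], [28.2, 2.3, 4.7]]
  glass [489.2 220. ] [ 94.4 153.8] 20.29 z med 0.016
t2 green 104 tool xyz mm pct2/50/98 [[6.8, 3.6, -6.3], [29.5, 39.9, -2.7], [39.3, 71.5, -0.1]]
  plane z=ax+by+c [ 8.4300e-02 -3.4000e-03 -5.0175e+00]
t2 orange 63 tool xyz mm pct2/50/98 [[9.1, -9.5, -5.8], [18.4, -7.0, -1.9], [26.5, 2.6, 2.8]]
t2 ring 38 [483.5 220.7] 18.4 ell [483.5 220.6] [31.3 35.8]
  glass [490. 215.] [ 91.9 138.5] 20.33 z med 0.0151
top0 ring 51 [485. 222.] 18.8 ell [485.1 222.3] [36.3 36.6]
  glass [487.7 221.1] [ 91.9 151.6] 20.33 z med 0.0152
  glass [488.7 220.1] [ 93.  153.1] 20.12 z med 0.016
```

carry_out(motion=[[-0.1, 0, -0.03, -0.005], [-0.16, 0, -0.03, -0.005], [-0.16, 1, -0.03, -0.005], [-0.16, 2.0, -0.03, -0.005], [-0.16, 2.8, -0.03, -0.005], [-0.16, 3.2, -0.03, -0.005], [-0.16, 3.4, -0.03, -0.005], [-0.16, 3.4, -0.03, -0.005], [-0.16, 3.4, -0.03, -0.005]])

```text
clock: 6.9
eef_pos: [0.4861, 0.2207, 0.117]
eef_rot: [0.58, -0.58, 0.404, -0.405]
ft_force: [0.1, 0.7, -1.7]
opening: 0.111
```

```bash
python3 - <<'E'
from meas import *
s=bot.read_state();delta([.4866,.2207,.1045],20.2)
a=grab('side','s3');b=grab('wrist','w3');t=grab('top','t3')
meas(['w3','s3'],s)
q=s['eef_rot'];R=Ro.from_quat(np.r_[q[1:],q[0]]).as_matrix()
f=b;hsv=cv2.cvtColor(f['color'],cv2.COLOR_RGB2HSV);o=np.argwhere(cv2.inRange(hsv,(8,150,80),(22,255,255))>0)
T=np.array([(world(f,v,u)-s['eef_pos'])@R for u,v in o])*1000;T=T[(abs(T[:,1]+8)<2.5)&(abs(T[:,2])<6)&(abs(T[:,0])<30)]
print('rail top slope y/x',np.polyfit(T[:,0],T[:,1],1),len(T))
z=lambda i,s:cv2.resize(i[:,:,::-1],s,interpolation=cv2.INTER_CUBIC)
cv2.imwrite('pics/m3.png',np.hstack([z(a['color'][150:240,210:300],(400,400)),z(b['color'][130:290,240:400],(400,400))]))
E
```

```text
clock 6.9 R [[0.345, 0.0, 0.938], [-0.938, 0.0, 0.345], [0.0, -1.0, 0.0]] zaxis yaw 20.2 eef [0.4861 0.2207 0.117 ] F [ 0.15  0.73 -1.74] open 0.111
delta cm [0.02 1.25 0.05] turn -0.0 joints [ 0.217  0.356  1.749  0.     1.037 -0.135]
w3 green 598 tool xyz mm pct2/50/98 [[-37.8, 4.7, -0.6], [-36.6, 7.3, 0.7], [-0.3, 72.6, 2.9]]
  plane z=ax+by+c [0.0182 0.0095 1.0833]
w3 orange 4491 tool xyz mm pct2/50/98 [[-24.7, -9.4, -3.9], [-3.8, -8.0, 0.7], [26.9, 2.9, 5.2]]
w3 ring 438 [487.9 219.8] 18.8 ell [487.9 219.8] [37.3 37.4]
  glass [490.6 219.2] [ 92.  150.8] 20.18 z med 0.016
s3 green 147 tool xyz mm pct2/50/98 [[-34.7, 10.4, -7.3], [7.5, 50.6, -3.0], [41.1, 74.9, -0.2]]
  plane z=ax+by+c [ 0.0116  0.0087 -3.5344]
s3 orange 38 tool xyz mm pct2/50/98 [[3.7, -10.4, -6.3], [20.4, -7.1, -2.2], [27.6, 1.6, 5.5]]
  glass [488.6 219.8] [ 93.1 153.9] 20.29 z med 0.016
rail top slope y/x [-3.47749370e-03 -8.03498584e+00] 4055
```

View pics/m3.png

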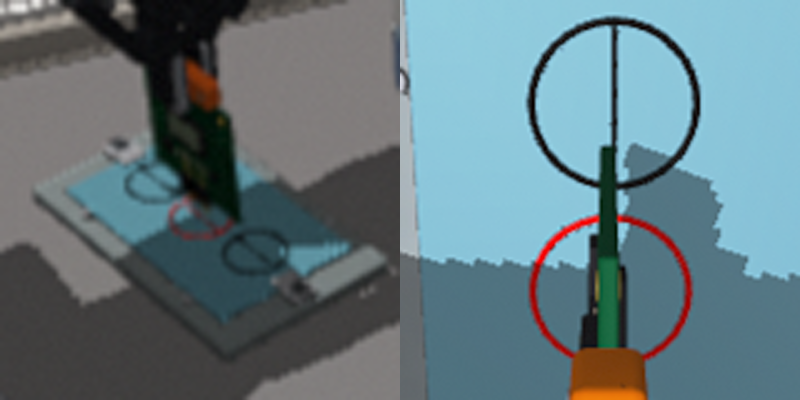

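The card is upright, with the rail top level and tilt of 0.5° or less. It is centred over the red ring, at wrist crop (610,285). I go down in small steps and watch the force.

carry_out(motion=[[0.02, 0.4, 0.03, 0], [0.02, 0.7, 0.03, 0], [0.02, 0.8, 0.03, 0], [0.02, 0.8, 0.03, 0], [0.02, 0.8, 0.03, 0], [0.02, 0.8, 0.03, 0]])

```text
clock: 7.65
eef_pos: [0.4863, 0.2206, 0.1089]
eef_rot: [0.58, -0.58, 0.405, -0.405]
ft_force: [-0.2, -0.5, -0.7]
opening: 0.111
```

```bash
python3 - <<'E'
from h import *
F=[]
for i in range(6):
    bot.grab_frame('side'); s=bot.read_state(); F.append(np.r_[s['eef_pos'][2],s['ft_force']])
print(np.array(F).round(4)); delta([.4866,.2207,.1045],20.2)
E
```

```text
[[ 0.1089 -0.1119  0.0225 -0.5199]
 [ 0.1089  0.031   0.2111 -0.9769]
 [ 0.1089  0.3198 -0.3573 -1.378 ]
 [ 0.1089 -0.2045 -0.3783 -0.3146]
 [ 0.1089  0.6668 -0.894  -1.3285]
 [ 0.1089 -0.1614 -0.074  -1.2042]]
clock 7.95 R [[0.345, 0.0, 0.938], [-0.938, 0.0, 0.345], [0.0, -1.0, 0.0]] zaxis yaw 20.2 eef [0.4862 0.2206 0.1089] F [-0.16 -0.07 -1.2 ] open 0.109
delta cm [0.   0.44 0.04] turn 0.0001 joints [ 0.217  0.366  1.757  0.     1.019 -0.136]
```

carry_out(motion=[[0, 0.1, 0, 0], [0, 0.2, 0, 0], [0, 0.25, 0, 0], [0, 0.25, 0, 0], [0, 0.25, 0, 0]])

```text
clock: 8.45
eef_pos: [0.4863, 0.2206, 0.1064]
eef_rot: [0.58, -0.58, 0.405, -0.405]
ft_force: [-0.4, -0.3, 1.1]
opening: 0.108
```

```bash
cat > fz.py <<'E'
from h import *
F=[]
for i in range(10):
    bot.grab_frame('wrist'); s=bot.read_state(); F.append(np.r_[s['eef_pos'][2],s['ft_force'],s['wrist_torque']])
print(np.mean(F,0).round(4),np.std(F,0).round(3)); delta([.4866,.2207,.1045],20.2)
E
python3 fz.py
```

```text
[ 0.1064  0.4012 -0.0606  0.6949  0.0218 -0.008  -0.0039] [0.    0.426 0.521 0.53  0.029 0.026 0.032]
clock 8.95 R [[0.345, 0.0, 0.938], [-0.938, 0.0, 0.345], [0.0, -1.0, 0.0]] zaxis yaw 20.2 eef [0.4863 0.2206 0.1064] F [ 0.06 -0.36  0.22] open 0.111
delta cm [0.   0.19 0.03] turn 0.0 joints [ 0.217  0.369  1.76  -0.     1.013 -0.136]
```

Contact is at TCP z ≈ 0.1073 and the force is up 1.65 N, which is about 0.9 mm of pin travel. I press about 2.1 mm further, straight down.

carry_out(motion=[[0, 0.07, 0, 0], [0, 0.14, 0, 0], [0, 0.21, 0, 0], [0, 0.21, 0, 0], [0, 0.21, 0, 0]])

```text
clock: 9.45
eef_pos: [0.4864, 0.2206, 0.1044]
eef_rot: [0.58, -0.58, 0.404, -0.405]
ft_force: [-0.7, -0.4, 3.0]
opening: 0.108
```

```bash
python3 fz.py; python3 - <<'E'
from meas import *
s=bot.read_state()
a=grab('side','s4');b=grab('wrist','w4');t=grab('top','t4')
meas(['w4','s4'],s)
q=s['eef_rot'];R=Ro.from_quat(np.r_[q[1:],q[0]]).as_matrix()
f=b;hsv=cv2.cvtColor(f['color'],cv2.COLOR_RGB2HSV);o=np.argwhere(cv2.inRange(hsv,(8,150,80),(22,255,255))>0)
T=np.array([(world(f,v,u)-s['eef_pos'])@R for u,v in o])*1000;T=T[(abs(T[:,1]+8)<2.5)&(abs(T[:,2])<6)&(abs(T[:,0])<30)]
print('rail top slope y/x',np.polyfit(T[:,0],T[:,1],1),len(T))
z=lambda i,s:cv2.resize(i[:,:,::-1],s,interpolation=cv2.INTER_CUBIC)
cv2.imwrite('pics/m4.png',np.hstack([z(a['color'][160:230,215:285],(400,400)),z(b['color'][130:290,240:400],(400,400))]))
E
```

```text
[ 1.0430e-01 -3.6340e-01 -1.4680e-01  3.8384e+00  3.3000e-03  4.7500e-02
  1.5000e-03] [0.    0.437 0.421 0.608 0.026 0.036 0.03 ]
clock 9.95 R [[0.345, 0.0, 0.938], [-0.938, 0.0, 0.345], [0.0, -1.0, 0.0]] zaxis yaw 20.2 eef [0.4863 0.2206 0.1043] F [0.09 0.19 4.27] open 0.107
delta cm [ 0.   -0.02  0.03] turn 0.0 joints [ 0.217  0.372  1.762  0.     1.008 -0.136]
w4 green 608 tool xyz mm pct2/50/98 [[-37.9, 4.9, -0.7], [-36.8, 8.3, 0.6], [-0.7, 75.2, 2.8]]
  plane z=ax+by+c [0.0204 0.0104 1.0365]
w4 orange 4494 tool xyz mm pct2/50/98 [[-24.7, -9.3, -4.0], [-4.0, -7.9, 0.6], [26.7, 2.9, 5.1]]
w4 ring 473 [487.9 219.8] 18.9 ell [487.9 219.8] [37.3 37.5]
  glass [490.2 220.5] [ 91.9 148.6] 20.11 z med 0.016
s4 green 156 tool xyz mm pct2/50/98 [[-33.7, 6.9, -6.8], [10.0, 51.8, -3.3], [41.5, 76.8, -0.1]]
  plane z=ax+by+c [ 0.0188  0.0066 -3.71  ]
s4 orange 38 tool xyz mm pct2/50/98 [[1.0, -10.3, -6.7], [20.6, -7.2, -0.5], [27.3, 2.7, 7.0]]
  glass [488.5 219.8] [ 93.  153.8] 20.29 z med 0.016
rail top slope y/x [-3.21613049e-03 -7.91941730e+00] 4069
```

View pics/m4.png

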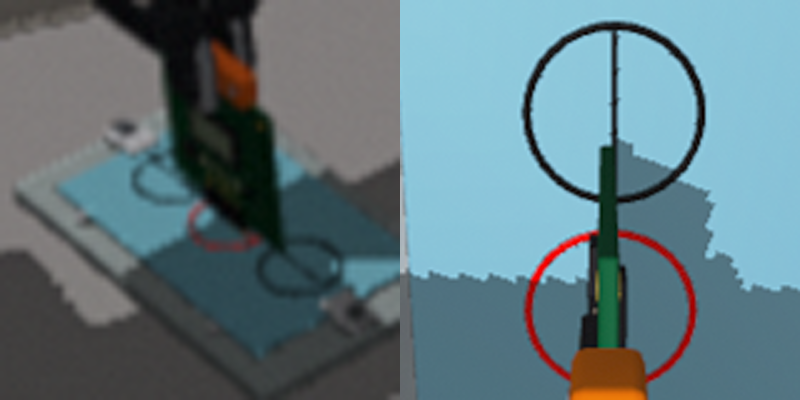

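carry_out(motion=[[0, 0.02, 0, 0], [0, 0.02, 0, 0], [0, 0.02, 0, 0], [0, 0.02, 0, 0]])

```text
clock: 10.5
eef_pos: [0.4863, 0.2206, 0.104]
eef_rot: [0.58, -0.58, 0.405, -0.405]
ft_force: [0.2, 0.7, 4.7]
opening: 0.106
```

```bash
python3 fz.py; python3 -c "
from bench import bot
print(bot.close_job())"
```

```text
[ 0.104   0.4685 -0.0668  4.4193  0.0175 -0.0381 -0.0051] [0.    0.602 0.525 0.504 0.035 0.035 0.015]
clock 11.0 R [[0.345, 0.0, 0.938], [-0.938, 0.0, 0.345], [0.0, -1.0, 0.0]] zaxis yaw 20.21 eef [0.4862 0.2206 0.104 ] F [ 1.19 -1.41  4.92] open 0.108
delta cm [ 0.   -0.05  0.04] turn 0.0001 joints [ 0.217  0.372  1.762  0.     1.008 -0.136]
the job is handed in; nothing more can be done
None
```

I drew the probe straight up out of its slot, carried it over the vial, and set its pins down in the red ring. It was still held and pressing there when I handed the job in, at about 11 s.

**Pin press:** the force rose about 5.4 N from the value just before contact, which is about 3.0 mm per pin. The distance lowered gives 3.3 mm; I think the 0.3 mm gap is force noise and about 0.1 mm of slip in the grip. The pins themselves were not visible, so their travel is inferred.

**Position:** the last measurements put the card within about 1.5 mm of the ring's centre and line, against a margin of nearly 7 mm. The top and wrist cameras disagreed by 2–3 mm on where the ring is, so I used a value between them, and it rests on that. The card was aligned with the line to about 0.2° and upright to about 0.6°.

**Surroundings:** both glass plates were still standing after the lift. I never went near the vial, timer or tweezers, but I did not check them in a final picture.

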